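# Press the axle cap onto the soldering turntable's spindle

## Task

Take the brass axle cap from the blue tray and start it, open end down, on the spindle of the soldering turntable. Then press it straight down until it has landed on the washers and keeps the black spring washer about half squashed by its own bite when you let go, but never squash the spring washer flat. Leave the other things where they are.

Things in the scene. Friction and masses are not known exactly. Their poses are not given: they have to be found in the camera images.
- cap_center (a point): centre (half-way up) of the loose brass axle cap: closed round cap with a copper-coloured flat top and a steel rim at the foot, 34 mm across (35 at the rim), 36 mm tall, about 50 g, standing in the tray open end down. z is its axis, up to the closed top. A 14 mm bore, 31 mm deep, opens at the foot.
- cap: the same cap; origin at the centre of its foot. Inside, 5 mm above the foot, teeth reach in to 9 mm apart and grip the spindle by friction. They meet its cone when the foot is about 24 mm above the disc's upper face, need some 8 to 12 N to get past it, and from 20 mm downward drag with a steady 4 to 8 N (differs) pushed slowly; let go, they hold against a similar pull.
- spindle_tip (a point): tip of the fixed upright steel spindle in the middle of the turntable: 12 mm thick, the last 6 mm tapering to 5 mm at the tip. The tip is 32 mm above the disc's upper face, 91 mm above the table. The turntable is fixed: wooden box, black wheel and sand-coloured slab, 150 x 150 mm, 47 mm high in all.
- disc: cream honeycomb disc fixed on the slab, 110 mm across, 12 mm thick; origin at the centre of its upper face, z up. It carries, round the spindle, copper shims (thickness differs, not measured) and on them a black spring washer, 31 mm across, unloaded top 7 to 16 mm above the face. The washer yields 5 N per mm, is flat after 3 mm (15 N), then rigid.
- tray: blue open tray, fixed, 150 x 300 mm, walls 12 mm high and 5 mm thick, floor 5 mm thick; origin under its centre, the long side along its y. Cap, punch and crucible stand in it in a row about 95 mm apart, in any order.
- punch: steel doming punch in the tray: 18 mm shank with a 28 mm ball on top, 66 mm tall; origin at the centre of its foot. Leave it.
- crucible: white ceramic crucible cup in the tray, 44 mm across, 30 mm tall, open above; origin under its centre. Leave it.
- bottle: clear plastic bottle with white cap, 52 mm across, 130 mm tall; origin under its centre. Leave it.
- firebrick: pale fire brick lying flat, 65 x 115 x 30 mm; origin under its centre. Leave it.
- pick: soldering pick with a handle, lying, 190 mm long; origin underneath it, near the middle. Leave it.
- tweezers: steel tweezers lying flat, 130 mm long, 8 mm high; origin under the middle. Leave them.
Not all that is in view belongs to the job. Of the things like the part that bears spindle_tip, leave any that is turquoise; of the rest the smaller one is meant.

How it is judged:
By the outcome, as a careful person would: the job done as asked, in the order asked, and still so for the second after the job is handed in, with the robot touching nothing.
It also fails if it takes over 72 s, if anything falls off the work surface, if the arm or the gripper's body presses on something with over 40 N, if the wrist force passes 120 N, or if a joint passes its speed limit or range.

## Robot

A 7-joint arm with a two-finger parallel gripper is mounted at the origin on the work surface. World frame = base frame: x ahead of the robot, y to its left, z up, the work surface at z = 0. Lengths are in m, angles in rad, forces in N, time in s.
With the tool pointing down it reaches from about 0.35 to 0.9 m from the base axis. Payload 19.9 kg.
Tool frame: the origin (TCP) lies at the very end of the fingers, on their centre line; the grasp point (between the pads) lies 19 mm behind it; y points along the fingers, z is the direction in which the jaws open and shut, and the axes are right-handed (so a half turn about y gives the same grasp; the last joint's range is limited). The gripper opens to 85 mm and grips with 20 to 120 N. Pads are 22 mm wide; open, the fingers measure 114 mm over their backs; the gripper's body (76 mm by 85 mm) begins 54 mm behind the grasp point. The pads swing forward as they close: fully open they stand 13 mm farther back than shut.
Start: joints at [1.276, 0.417, -0.01, 1.614, 0.005, 1.111, -0.053], TCP at [0.157, -0.605, 0.231] pointing down, gripper open.
Joint ranges: [-2.81, 2.81], [-0.39, 2.02], [-1.27, 1.25], [0.06, 2.57], [-1.19, 4.33], [0.19, 2], [-2.82, 2.82]. Speed limits (rad/s): [1.89, 1.89, 2.39, 2.39, 3.01, 3.01, 3.01].

## Interface

Orientations are given as a unit quaternion [x, y, z, w].
In Python, from station import readout, eyes, order gives the robot as it stands.
- The arm moves only by the tool step_arm, never from a script. Its argument "deltas" is a list of rows, each a list of 3 entries, a list of its own where there are three numbers: the shift along the tool's x, y, z in m, then the turn about the tool's y in degrees, then the finger opening in m, from 0 to 0.0854. A call has 1 to 8 rows; each row shifts and turns the commanded pose from where the row before left it, along the tool's axes as they then stand; what a row does not reach is not made up. A row lasts 1/10 s, in which the tool goes at most 50 mm and 8.59 degrees, less where a joint would pass 70% of its speed; a pose out of reach is approached as far as the arm can. A call with a gripper value outside its range is refused whole. The fingers move at their own pace and stop on an object; "newtons" is the grip in N (left out, the last holds). Time passes only in rows, so rows that do not move let the fingers close. It gives the time, the measured TCP pose, the force and the opening at its end, in the units of the state.
- readout.sense(): the state, without advancing time (a new reading comes with each control period).
- eyes.get_image(name): name is "scene" or "side" or "wrist"; returns a dict with "pixels" (480x640x3 uint8, red, green, blue), "mtx" (3x3 intrinsics, pixels), "R" (3x3) and "t" (3): a world point X has camera coordinates R X + t. Camera axes: x right, y down, z forward; pixel columns grow to the right and rows downward; lengths in m; the calibration is good to about 2 mm. A picture is of the moment at which its call begins. There is no depth.
- order.close_job(): hands the job in, once; it reports no verdict.
Trained networks look in the newest picture that a camera, given by its name, has taken for a name from the list of things; names that differ only in an ending like _2 or _b are one class to them, and where a whole thing is asked for, a point or a joint stands for the part that bears it (a point fixed in the world has none). Each returns a list of dicts, best first, with "conf" (0 to 1); they miss things now and then, are a little off and sometimes report something else, mostly with a low value. They report only what shows in the picture. A call takes as long as a camera call. They do not tell look-alikes from the thing itself.
- eyes.look_for(camera, label): "at" ([column, row] in pixels, amid what is visible of it).
- eyes.outline_of(camera, label): "mask" (480x640 bool, what is visible of it) and "at" ([column, row] in pixels, amid what is visible of it).
The state is a dict: "clock": time; "qpos": joint angles; "joint_velocities": joint speeds; "tau": joint torques, N m; "ee_pos": TCP position; "tcp_rot": TCP orientation; "ft_force": force on the tool from outside, world axes, zero at the start; "ft_torque": the same for the moment, N m; "finger_gap": opening from 0.0 (shut) to 1.0 (fully open).
Only numpy, scipy, OpenCV 4.12 (cv2) and the standard library are available. Lean on these libraries where they do the work, as an engineer would, in place of code of your own. Each camera call takes 0.05 s, during which the arm holds its last target.

## Working session

There is one attempt and no reset: what is moved stays moved. The work goes in short steps, Python scripts to look and compute and a tool call to move; the robot and the scene stay as the last step left them, time stands still between calls to the robot, and variables do not carry over. Pictures are saved under pics/ and viewed, and the job is handed in when it is done.

Besides the shell and the picture viewer there is one more tool, called after "Call:" by a JSON object that holds its "method" and its "body", one argument or row to a line. step_arm: Moves the arm, as the interface text tells. Its arguments: {"type":"object","properties":{"deltas":{"type":"array","items":{"type":"array"}},"newtons":{"type":"number"}},"required":["deltas"]}

```bash
mkdir -p pics; ls; cat > h.py <<'E'
import numpy as np, cv2, json
from station import readout, eyes, order
def snap(n,f):
    d=eyes.get_image(n); cv2.imwrite('pics/'+f,cv2.cvtColor(np.asarray(d['pixels']),cv2.COLOR_RGB2BGR))
    return d
def ray(d,uv):
    K=np.array(d['mtx']);R=np.array(d['R']);t=np.array(d['t'])
    v=R.T@np.linalg.solve(K,[uv[0],uv[1],1]); return -R.T@t, v/np.linalg.norm(v)
def at_z(d,uv,z):
    c,v=ray(d,uv); return c+v*(z-c[2])/v[2]
def proj(d,X):
    p=np.array(d['mtx'])@(np.array(d['R'])@np.asarray(X,float)+np.array(d['t'])); return p[:2]/p[2]
def tri(obs):
    A=np.zeros((3,3));b=np.zeros(3)
    for d,uv in obs:
        c,v=ray(d,uv);P=np.eye(3)-np.outer(v,v);A+=P;b+=P@c
    return np.linalg.solve(A,b)
E
python3 - <<'E'
from h import *
s=readout.sense(); print({k:np.round(v,4).tolist() for k,v in s.items()})
for n in ['scene','side','wrist']:
    d=snap(n,n+'0.png'); print(n,np.round(ray(d,(320,240)),3).tolist())
    for l in ['cap_center','cap','spindle_tip','disc','punch','crucible','tray']:
        print(l,[(np.round(r['at']).tolist(),round(r['conf'],2)) for r in eyes.look_for(n,l)][:4])
print(readout.sense()['clock'])
E
```

```text
pics
{'clock': 0.0, 'qpos': [1.2755, 0.4179, -0.0103, 1.6142, 0.0047, 1.1107, -0.053], 'joint_velocities': [-0.0007, 0.0003, 0.0014, -0.0, 0.0009, -0.0013, 0.0008], 'tau': [-0.0, -86.4469, 0.6785, -43.4897, 0.019, 0.0076, 0.0001], 'ee_pos': [0.1568, -0.6046, 0.2307], 'tcp_rot': [-0.0896, 0.7018, -0.701, 0.0894], 'ft_force': [-0.2812, -0.1342, -0.433], 'ft_torque': [0.0125, 0.0362, 0.0162], 'finger_gap': 1.0022}
scene [[1.277, 0.131, 0.975], [-0.649, -0.08, -0.756]]
cap_center [([255.0, 258.0], 0.53), ([274.0, 321.0], 0.21)]
cap [([257.0, 258.0], 0.78)]
spindle_tip [([387.0, 273.0], 0.93), ([415.0, 200.0], 0.84), ([247.0, 198.0], 0.6)]
disc [([242.0, 189.0], 0.76), ([390.0, 268.0], 0.68), ([414.0, 193.0], 0.58)]
punch [([219.0, 250.0], 0.43), ([251.0, 257.0], 0.2)]
crucible [([191.0, 245.0], 0.68)]
tray [([226.0, 260.0], 0.88), ([186.0, 313.0], 0.63)]
side [[0.483, -0.659, 0.747], [0.059, 0.738, -0.672]]
cap_center [([339.0, 340.0], 0.71)]
cap [([340.0, 339.0], 0.86)]
spindle_tip [([316.0, 215.0], 0.87), ([203.0, 398.0], 0.78), ([202.0, 203.0], 0.66), ([305.0, 174.0], 0.16)]
disc [([314.0, 206.0], 0.9), ([196.0, 192.0], 0.79), ([198.0, 386.0], 0.65), ([341.0, 443.0], 0.3)]
punch [([344.0, 376.0], 0.69), ([309.0, 173.0], 0.21)]
crucible [([343.0, 443.0], 0.58), ([315.0, 215.0], 0.17)]
tray [([333.0, 406.0], 0.95)]
wrist [[0.226, -0.587, 0.374], [-0.264, -0.088, -0.961]]
cap_center []
cap []
spindle_tip []
disc []
punch []
crucible []
tray []
1.2
```

View pics/scene0.png

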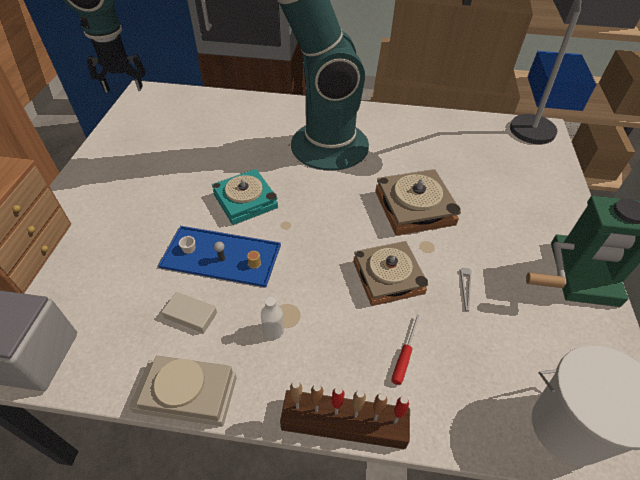

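View pics/side0.png

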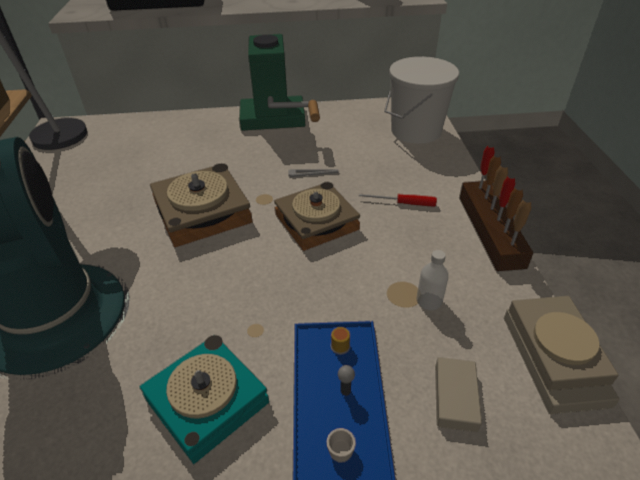

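View pics/wrist0.png

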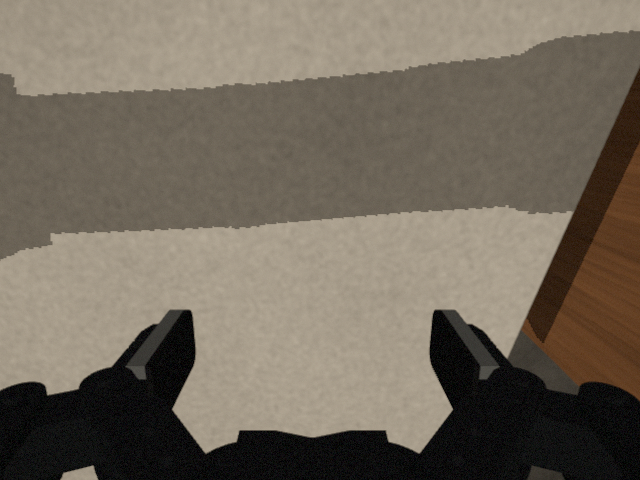

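The meant turntable is the small brown one: scene (390,268), side (316,206). The cap is at scene (254,259) and side (341,340), with the punch next to it and the crucible beyond that. Next I'll refine these positions.

```bash
cat > m.py <<'E'
from h import *
D={n:snap(n,n+'1.png') for n in ['scene','side']}
for l in ['cap','spindle_tip','disc','punch','crucible']:
    for n in D:
        for r in eyes.outline_of(n,l)[:3]:
            m=np.asarray(r['mask']);ys,xs=np.nonzero(m)
            print(l,n,np.round(r['at'],1),round(r['conf'],2),m.sum(),xs.min(),xs.max(),ys.min(),ys.max())
def crop(n,u,v,w,f):
    p=cv2.cvtColor(np.asarray(D[n]['pixels']),cv2.COLOR_RGB2BGR)[v-w:v+w,u-w:u+w]
    return cv2.resize(p,(380,380),interpolation=cv2.INTER_NEAREST)
cv2.imwrite('pics/c1.png',np.hstack([crop('scene',254,259,19,0),crop('side',341,341,19,0)]))
cv2.imwrite('pics/c2.png',np.hstack([crop('scene',390,263,38,0),crop('side',316,204,38,0)]))
for n in D: print(n,ray(D[n],(320,240))[0])
E
python3 m.py
```

```text
cap scene [252.3 259.7] 0.49 147 248 259 252 266
cap scene [185.8 247. ] 0.39 224 179 194 236 253
cap side [341.2 339.9] 0.59 419 331 348 328 353
spindle_tip scene [417.5 200.6] 0.98 4057 375 461 169 234
spindle_tip scene [242.3 197.2] 0.96 2316 213 277 169 224
spindle_tip scene [390.1 272. ] 0.87 3363 354 427 241 305
spindle_tip side [202.8 397.3] 0.76 9270 139 268 334 463
spindle_tip side [313.1 215.6] 0.75 3723 275 359 182 249
spindle_tip side [199.7 201.4] 0.69 5707 150 252 162 246
disc scene [241.  188.9] 0.86 756 225 260 175 202
disc scene [414.1 191.1] 0.62 1409 393 442 175 210
disc scene [389.  268.9] 0.6 1183 370 412 248 283
disc side [198.5 190.2] 0.87 1785 168 227 171 209
disc side [199.3 387.5] 0.82 3287 167 235 354 416
disc side [315.  205.7] 0.59 1247 292 339 188 221
punch scene [217.2 250.4] 0.58 148 214 224 242 260
punch side [343.4 377.4] 0.9 384 338 354 365 394
crucible scene [187.5 242.6] 0.73 229 179 194 235 252
crucible side [342.  442.7] 0.71 714 326 353 428 460
crucible side [336.5 406. ] 0.56 12690 293 394 321 479
scene [1.27716532 0.13108036 0.97534002]
side [ 0.48270344 -0.659265    0.74735978]
```

View pics/c1.png

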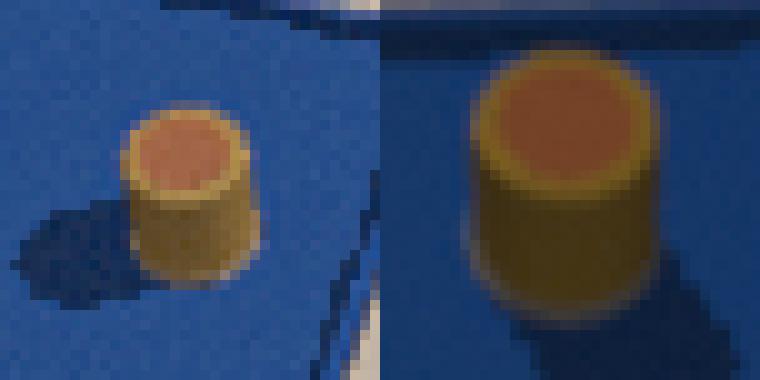

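View pics/c2.png

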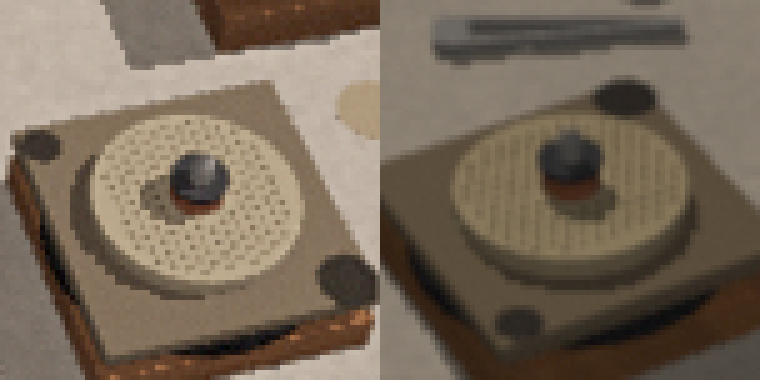

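```bash
cat > m2.py <<'E'
from h import *
from scipy.spatial.transform import Rotation as Ro
D={n:eyes.get_image(n) for n in ['scene','side']}
def both(a,b,z):
    print('tri',tri([(D['scene'],a),(D['side'],b)]).round(4),at_z(D['scene'],a,z).round(4),at_z(D['side'],b,z).round(4))
print('cap');both((253,254.7),(340,333.8),.041)
print('disc');both((391,264.5),(315.5,202.9),.059)
print('tip');both((391.5,256.1),(316,192.5),.091)
print('punch');both((219.5,247),(346,373),.05)
for n,ps in [('scene',[(176,229),(281,241),(266,284),(159,267)]),('side',[(294,321),(373,320)])]:
    print('tray corners',[at_z(D[n],p,.012)[:2].round(3).tolist() for p in ps])
s=readout.sense();R=Ro.from_quat(s['tcp_rot']).as_matrix();print(R.round(3));print(s['clock'],s['ee_pos'])
w=eyes.get_image('wrist');print('cam in tool',(R.T@(ray(w,(320,240))[0]-s['ee_pos'])).round(4),(R.T@ray(w,(320,240))[1]).round(3))
E
python3 m2.py
```

```text
cap
tri [ 0.5564 -0.1364  0.0439] [ 0.5536 -0.1369  0.041 ] [ 0.5571 -0.1348  0.041 ]
disc
tri [0.5449 0.2256 0.0583] [0.5454 0.2256 0.059 ] [0.5449 0.2245 0.059 ]
tip
tri [0.5457 0.2218 0.0916] [0.5439 0.2225 0.091 ] [0.5465 0.2212 0.091 ]
punch
tri [ 0.5551 -0.2256  0.0581] [ 0.5483 -0.2286  0.05  ] [ 0.5562 -0.2208  0.05  ]
tray corners [[0.472, -0.385], [0.471, -0.079], [0.621, -0.089], [0.61, -0.383]]
tray corners [[0.477, -0.075], [0.626, -0.088]]
[[-0.968 -0.     0.251]
 [-0.251  0.    -0.968]
 [ 0.    -1.    -0.   ]]
1.9 [ 0.15692058 -0.60497224  0.23123697]
cam in tool [-0.0713 -0.1427 -0.    ] [0.277 0.961 0.019]
```

Call:
{"method": "step_arm", "body": {
  "deltas": [
    [[-0.038,0,-0.027],0,0.06],
    [[-0.038,0,-0.027],0,0.06],
    [[-0.038,0,-0.027],0,0.06],
    [[-0.038,0,-0.027],0,0.06],
    [[-0.038,0,-0.027],0,0.06],
    [[-0.038,0,-0.027],0,0.06],
    [[-0.038,0,-0.027],0,0.06],
    [[-0.038,0,-0.027],0,0.06]
  ]
}}

```text
clock: 2.75
ee_pos: [0.3979, -0.318, 0.2316]
tcp_rot: [0.089, -0.701, 0.702, -0.09]
ft_force: [0.6, -0.5, -0.4]
finger_gap: 0.699
```

Call:
{"method": "step_arm", "body": {
  "deltas": [
    [[-0.033,0.014,-0.023],0,0.06],
    [[-0.033,0.014,-0.023],0,0.06],
    [[-0.033,0.014,-0.023],0,0.06],
    [[-0.033,0.014,-0.023],0,0.06],
    [[-0.033,0.014,-0.023],0,0.06],
    [[-0.033,0.014,-0.023],0,0.06],
    [[0,0,0],0,0.06]
  ]
}}

```text
clock: 3.45
ee_pos: [0.5559, -0.1309, 0.1456]
tcp_rot: [-0.092, 0.702, -0.7, 0.091]
ft_force: [-1.1, -0.3, -0.8]
finger_gap: 0.701
```

```bash
cat > m3.py <<'E'
from h import *
from scipy.spatial.transform import Rotation as Ro
w=snap('wrist','w1.png'); snap('side','s1.png')
s=readout.sense();print(s['clock'],s['ee_pos'],s['qpos'])
for r in eyes.outline_of('wrist','cap')[:2]:
    ys,xs=np.nonzero(r['mask']);print(r['at'],r['conf'],xs.min(),xs.max(),ys.min(),ys.max())
print(proj(w,[.555,-.136,.041]))
E
python3 m3.py
```

```text
3.55 [ 0.55411986 -0.1354393   0.14682067] [ 0.42558971  0.4334463  -0.30200008  1.82033458  0.15820676  0.91217767
 -1.26269874]
[320.2, 238.6] 0.78 295 345 205 267
[404.5, 257.7] 0.52 224 639 117 393
[320.3719043  242.99041604]
```

View pics/w1.png

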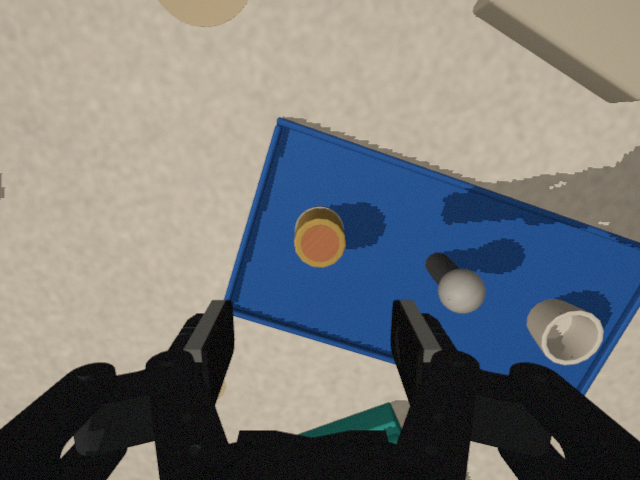

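The wrist view shows the cap's top at (320,243), which matches the projected estimate. The punch (462,291) and crucible (570,335) are clear of the fingers, so I'm descending.

Call:
{"method": "step_arm", "body": {
  "deltas": [
    [[-0.001,0.03,0],0,0.06],
    [[0,0.03,0],0,0.06],
    [[0,0.03,0],0,0.06],
    [[0,0.025,0],0,0.06],
    [[0,0.015,0],0,0.06],
    [[0,0.005,0],0,0.06],
    [[0,0,0],0,0.06]
  ]
}}

```text
clock: 4.3
ee_pos: [0.5549, -0.1365, 0.0125]
tcp_rot: [0.089, -0.701, 0.701, -0.089]
ft_force: [0.7, 0.3, 0.9]
finger_gap: 0.701
```

```bash
python3 - <<'E'
from h import *
s=readout.sense();print(s['clock'],s['ee_pos'],s['ft_force'])
d=snap('wrist','w2.png');e=snap('side','s2.png')
a=np.asarray(d['pixels']);b=np.asarray(e['pixels'])[270:400,270:410]
b=cv2.resize(b,(400,371)); a=cv2.resize(a,(400,300))
c=np.zeros((371,800,3),np.uint8);c[:300,:400]=a;c[:,400:]=b;cv2.imwrite('pics/c3.png',c[:,:,::-1])
E
```

```text
4.3 [ 0.55489452 -0.13648915  0.01252112] [0.65900206 0.25858762 0.85525536]
```

View pics/c3.png

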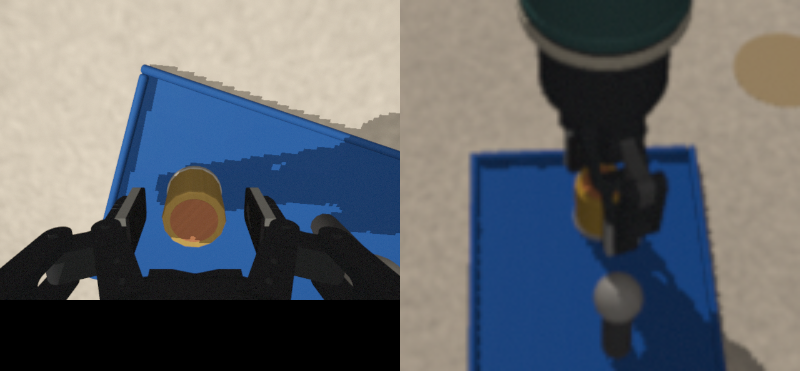

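```bash
python3 - <<'E'
from h import *
e=eyes.get_image('side');z=np.array([.251,-.968,0]);p=np.array([.555,-.1365,.0125])
for o in (0,.03,.04,-.03,-.04):
    q=proj(e,p+z*o+[0,0,.005]);print(o,q,(q-[270,270])*400/140*[1,1.0]+[400,0])
q=proj(e,[.555,-.1365,.041]);print((q-270)*400/140+[400,0])
E
```

```text
0 [338.79586479 342.55743433] [596.5596137  207.30695523]
0.03 [345.03056592 355.72110367] [614.37304549 244.91743905]
0.04 [347.17711679 360.25323525] [620.50604798 257.86638642]
-0.03 [332.85186751 330.00754409] [579.57676431 171.45012598]
-0.04 [330.93164888 325.9532803 ] [574.09042538 159.86651515]
[596.97423612 184.72449172]
```

The finger and cap pixels match the projection, so the pads straddle the cap. I'm going slightly lower and gripping.

Call:
{"method": "step_arm", "body": {
  "deltas": [
    [[0,0.004,0],0,0.06],
    [[0,0,0],0,0.03],
    [[0,0,0],0,0.025],
    [[0,0,0],0,0.025],
    [[0,0,0],0,0.025],
    [[0,0,0],0,0.025],
    [[0,0,0],0,0.025]
  ],
  "newtons": 70
}}

```text
clock: 5.15
ee_pos: [0.555, -0.1359, 0.0086]
tcp_rot: [0.089, -0.701, 0.701, -0.09]
ft_force: [-1.7, 1.0, 6.3]
finger_gap: 0.376
```

Call:
{"method": "step_arm", "body": {
  "deltas": [
    [[0,-0.01,0],0,0.025],
    [[0,-0.03,0],0,0.025],
    [[0,-0.04,0],0,0.025],
    [[0,-0.04,0],0,0.025],
    [[0,-0.03,0],0,0.025],
    [[0,0,0],0,0.025]
  ]
}}

```text
clock: 5.75
ee_pos: [0.5569, -0.1364, 0.1631]
tcp_rot: [0.087, -0.701, 0.702, -0.092]
ft_force: [0.7, 0.2, -0.1]
finger_gap: 0.371
```

```bash
python3 - <<'E'
from h import *
s=readout.sense();print(s['clock'],s['ee_pos'],s['ft_force'],s['finger_gap'])
d=snap('wrist','w3.png');e=snap('side','s3.png')
a=np.asarray(d['pixels']);b=np.asarray(e['pixels'])[220:350,270:410]
b=cv2.resize(b,(400,371)); a=cv2.resize(a,(400,300))
c=np.zeros((371,800,3),np.uint8);c[:300,:400]=a;c[:,400:]=b;cv2.imwrite('pics/c4.png',c[:,:,::-1])
E
```

```text
5.75 [ 0.5568681  -0.13639195  0.16309316] [ 0.72645677  0.16419019 -0.13599722] 0.3705603806867876
```

View pics/c4.png

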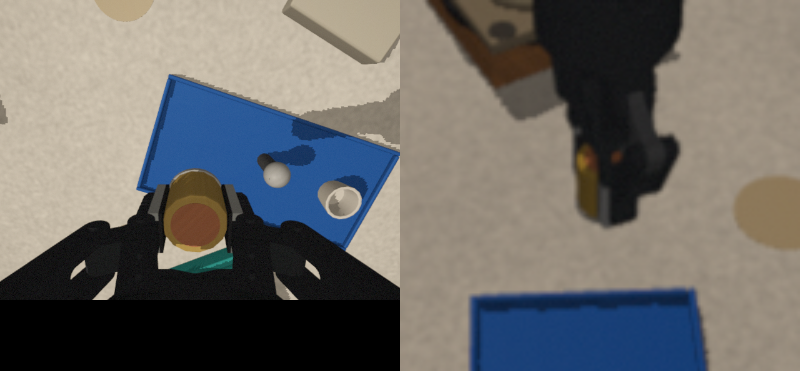

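Call:
{"method": "step_arm", "body": {
  "deltas": [
    [[-0.01,0,-0.044],0,0.025],
    [[-0.01,0,-0.044],0,0.025],
    [[-0.01,0,-0.044],0,0.025],
    [[-0.01,0,-0.044],0,0.025],
    [[-0.01,0,-0.044],0,0.025],
    [[-0.01,0,-0.044],0,0.025],
    [[-0.01,0,-0.044],0,0.025],
    [[-0.009,0,-0.043],0,0.025]
  ]
}}

```text
clock: 6.65
ee_pos: [0.5423, 0.2253, 0.1571]
tcp_rot: [0.09, -0.701, 0.702, -0.089]
ft_force: [0.8, -0.4, -0.1]
finger_gap: 0.376
```

Call:
{"method": "step_arm", "body": {
  "deltas": [
    [[0,0,0],0,0.025],
    [[0,0,0],0,0.025]
  ]
}}

```text
clock: 6.85
ee_pos: [0.5423, 0.2244, 0.157]
tcp_rot: [0.091, -0.701, 0.701, -0.089]
ft_force: [-0.4, -1.3, -0.9]
finger_gap: 0.373
```

```bash
cat > v.py <<'E'
import sys
from h import *
from scipy.spatial.transform import Rotation as Ro
t=sys.argv[1]
s=readout.sense();print(s['clock'],s['ee_pos'].__repr__(),np.round(s['ft_force'],2),s['finger_gap'],np.round(s['qpos'],2))
print(Ro.from_quat(s['tcp_rot']).as_matrix().round(3).tolist())
D={n:snap(n,n+t+'.png') for n in ['scene','side','wrist']}
P=lambda n:np.asarray(D[n]['pixels'])
b=cv2.resize(P('scene')[213:293,350:430],(400,400),interpolation=cv2.INTER_NEAREST)
c=cv2.resize(P('side')[150:230,276:356],(400,400),interpolation=cv2.INTER_NEAREST)
cv2.imwrite('pics/v'+t+'.png',np.hstack([b,c])[:,:,::-1])
E
python3 v.py 5
```

```text
6.85 array([0.5422855 , 0.22442208, 0.15699476]) [-0.36 -1.25 -0.86] 0.37320238867941097 [-0.12  0.46 -0.41  1.77  0.22  0.96 -1.94]
[[-0.967, -0.002, 0.253], [-0.253, -0.0, -0.967], [0.002, -1.0, -0.0]]
```

View pics/v5.png

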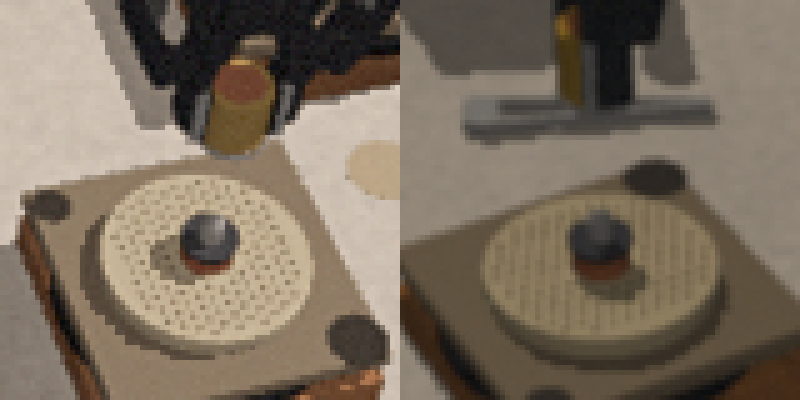

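View pics/wrist5.png

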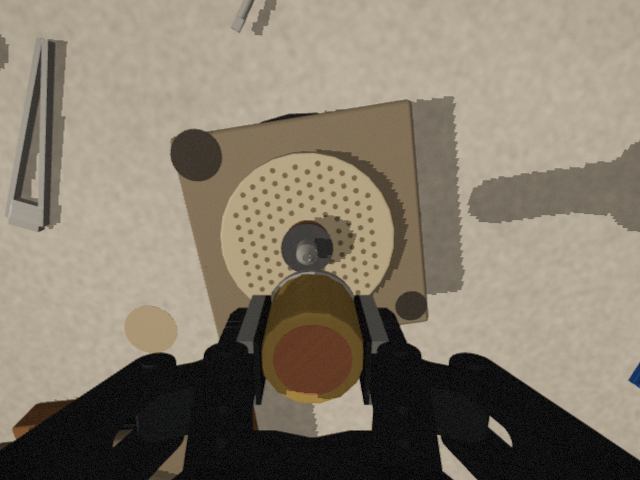

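```bash
cat > fit.py <<'E'
from h import *
s=readout.sense();p=np.array(s['ee_pos']);print(p)
w=eyes.get_image('wrist');img=np.asarray(w['pixels'])[:,:,::-1].copy()
a=np.linspace(0,2*np.pi,73)
def circ(c,r,col):
    for t in a:
        q=proj(w,[c[0]+r*np.cos(t),c[1]+r*np.sin(t),c[2]]); cv2.circle(big,tuple(int(round(v*3)) for v in (q-[190,130])),1,col,-1)
big=cv2.resize(img[130:410,190:450],None,fx=3,fy=3,interpolation=cv2.INTER_CUBIC)
import sys
sx,sy,cx,cy=map(float,sys.argv[1:5]); foot=p[2]-.0036
circ((sx,sy,.059),.055,(0,255,0));circ((sx,sy,.091),.0025,(0,0,255))
circ((cx,cy,foot+.036),.017,(255,255,0));circ((cx,cy,foot),.0175,(255,0,255))
cv2.imwrite('pics/'+sys.argv[5],cv2.resize(big,(557,600)))
E
python3 fit.py .545 .2235 .5423 .2244 f1.png
```

```text
[0.54325485 0.22224581 0.15765185]
```

View pics/f1.png

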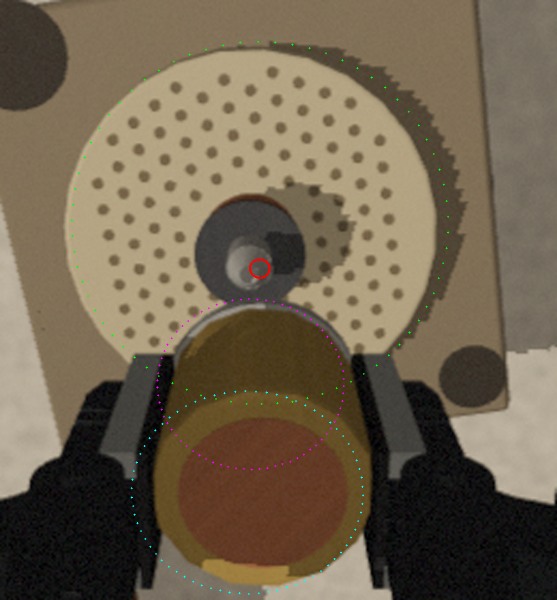

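```bash
cat > fit2.py <<'E'
from h import *
import sys
E=[];I=[]
for i in range(4):
    w=eyes.get_image('wrist');I.append(np.asarray(w['pixels']).astype(float));s=readout.sense();E.append(np.r_[s['ee_pos'],s['ft_force']]);c=ray(w,(320,240))[0];print(np.round(E[-1],4),c.round(4))
print('mean',np.mean(E,0).round(4))
img=np.mean(I,0).astype(np.uint8)[:,:,::-1]
np.savez('w.npz',img=img,**{k:np.array(w[k]) for k in('mtx','R','t')},p=np.mean(E,0))
cv2.imwrite('pics/z1.png',cv2.resize(img[205:285,262:352],(720,640),interpolation=cv2.INTER_CUBIC)[:600])
cv2.imwrite('pics/z2.png',cv2.resize(img[262:412,240:390],(600,600),interpolation=cv2.INTER_CUBIC))
E
python3 fit2.py
```

```text
[ 0.5434  0.2224  0.158  -0.4641 -0.2443 -0.1164] [0.6125 0.2401 0.3005]
[ 0.5434  0.2226  0.1582  0.1352 -0.4226 -1.123 ] [0.6125 0.2403 0.3007]
[ 0.5435  0.2228  0.1583  0.2491 -0.0822 -0.4983] [0.6125 0.2404 0.3008]
[ 0.5434  0.223   0.1583 -0.8664 -0.8299 -0.1047] [0.6125 0.2406 0.3009]
mean [ 0.5434  0.2227  0.1582 -0.2366 -0.3948 -0.4606]
```

View pics/z1.png

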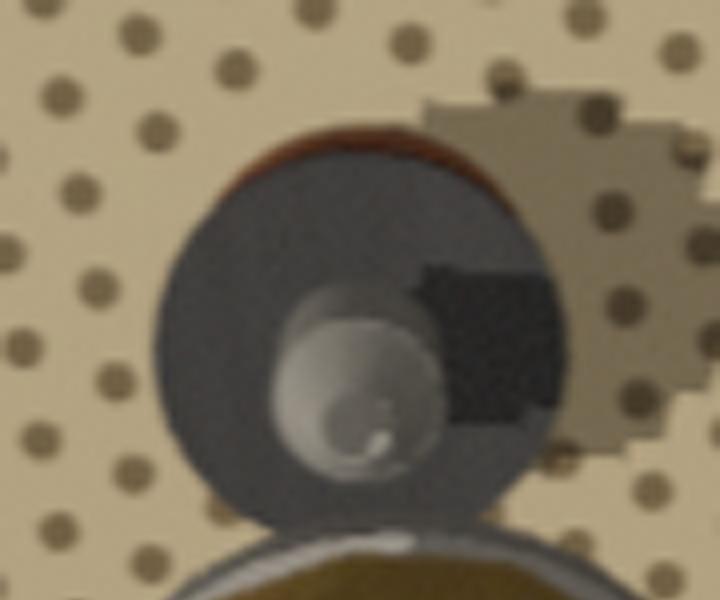

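View pics/z2.png

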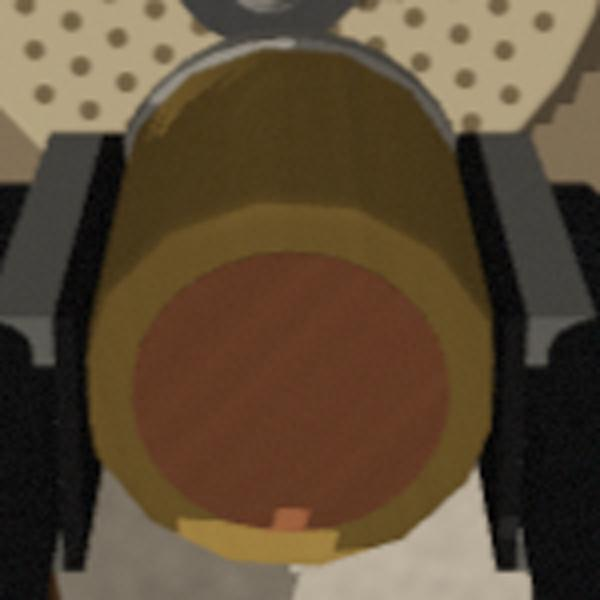

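```bash
python3 - <<'E'
from h import *
from scipy.optimize import least_squares
w=np.load('w.npz');p=w['p'];print(p[:3])
tip=at_z(w,(306.25,257.4),.091);print('spindle',tip)
a=np.linspace(0,2*np.pi,361)
def ell(c,r): 
    q=np.array([proj(w,[c[0]+r*np.cos(t),c[1]+r*np.sin(t),c[2]]) for t in a]);return q
def f(x):
    q=ell((x[0],x[1],x[2]+.036),.017); r=ell((x[0],x[1],x[2]),.0175)
    U=lambda v:240+v/4-.5
    V=lambda v:262+v/4-.5
    return [q[:,0].min()-U(88),q[:,0].max()-U(494),q[:,1].min()-V(203),q[:,1].max()-V(563),r[:,1].min()-V(37)]
o=least_squares(f,[p[0],p[1],p[2]-.0036],diff_step=1e-4,x_scale=[.01]*3);print('cap',o.x,'foot-tcp',o.x[2]-p[2],np.round(o.fun,1))
print('world shift needed',tip[:2]-o.x[:2], 'cap-tcp',o.x[:2]-p[:2])
R=np.array([[-.967,.253],[-.253,-.967]]);print('tool x,z',R.T@(tip[:2]-o.x[:2]))
# disc
q=ell((tip[0],tip[1],.059),.055);print('disc pred',q.min(0),q.max(0))
E
```

```text
[0.54343367 0.2226778  0.15818752]
spindle [0.54315566 0.22630595 0.091     ]
cap [0.54002577 0.22202993 0.14832102] foot-tcp -0.009866494875186788 [-0.4  0.4 -0.  -0.3  0.4]
world shift needed [0.00312989 0.00427602] cap-tcp [-0.0034079  -0.00064787]
tool x,z [-0.00410844 -0.00334305]
disc pred [219.53289917 151.84632889] [394.46730133 320.08230878]
```

```bash
python3 - <<'E'
from h import *
from scipy.optimize import least_squares
w=np.load('w.npz');p=w['p']
a=np.linspace(0,2*np.pi,361)
def ell(c,r): return np.array([proj(w,[c[0]+r*np.cos(t),c[1]+r*np.sin(t),c[2]]) for t in a])
U=lambda v:240+v/4-.5
V=lambda v:262+v/4-.5
tip=at_z(w,(306.25,257.4),.091)
for h in (-.001,-.0036,-.006,-.0099):
    def f(x):
        q=ell((x[0],x[1],p[2]+h+.036),x[2])
        return [q[:,0].min()-U(133),q[:,0].max()-U(449),q[:,1].min()-V(251),q[:,1].max()-V(528)]
    o=least_squares(f,[p[0],p[1],.0135],diff_step=1e-4,x_scale=[.01]*3)
    r=ell((o.x[0],o.x[1],p[2]+h),.0175)
    print(h,o.x.round(4),'cap-tcp',(o.x[:2]-p[:2]).round(4),'rim top',r[:,1].min().round(1),V(37),'shift',(tip[:2]-o.x[:2]).round(4))
# scene / side
d=eyes.get_image('scene');e=eyes.get_image('side')
def pr(X): print(np.round(X,4),'scene',((proj(d,X)-[350,213]+.5)*5).round(1),'side',((proj(e,X)-[276,150]+.5)*5+[400,0]).round(1))
print('tip');pr([tip[0],tip[1],.091]);pr([.5455,.2225,.091]);
print('cap top/foot');
for c in ((.5434,.2227),(.540,.222)):
    pr([*c,p[2]-.0036+.036]);pr([*c,p[2]-.0036])
E
```

```text
-0.001 [0.5451 0.2233 0.0121] cap-tcp [0.0017 0.0007] rim top 266.4 270.75 shift [-0.002  0.003]
-0.0036 [0.5435 0.2229 0.0124] cap-tcp [0.0001 0.0002] rim top 268.1 270.75 shift [-0.0004  0.0034]
-0.006 [0.542  0.2225 0.0127] cap-tcp [-0.0014 -0.0001] rim top 269.7 270.75 shift [0.0011 0.0038]
-0.0099 [0.5396 0.2219 0.0132] cap-tcp [-0.0038 -0.0008] rim top 272.2 270.75 shift [0.0036 0.0044]
tip
[0.5432 0.2263 0.091 ] scene [217.6 217.8] side [594.2 208.8]
[0.5455 0.2225 0.091 ] scene [209.8 220.5] side [600.1 213.4]
cap top/foot
[0.5434 0.2227 0.1906] scene [238.8  84.6] side [590.1  23.6]
[0.5434 0.2227 0.1546] scene [228.1 134.7] side [592.1  95. ]
[0.54   0.222  0.1906] scene [237.6  79.1] side [582.2  25. ]
[0.54   0.222  0.1546] scene [226.9 129.3] side [584.4  96.5]
```

```bash
python3 v.py 6; python3 - <<'E'
import cv2
i=cv2.imread('pics/scene6.png')[213:273,360:420]
cv2.imwrite('pics/z3.png',cv2.resize(i,(600,600),interpolation=cv2.INTER_CUBIC))
E
```

```text
7.35 array([0.54336424, 0.22325856, 0.15833427]) [-0.92  0.02 -0.42] 0.36965506251866154 [-0.12  0.46 -0.41  1.77  0.22  0.96 -1.94]
[[-0.968, 0.0, 0.251], [-0.251, 0.0, -0.968], [-0.0, -1.0, -0.0]]
```

View pics/z3.png

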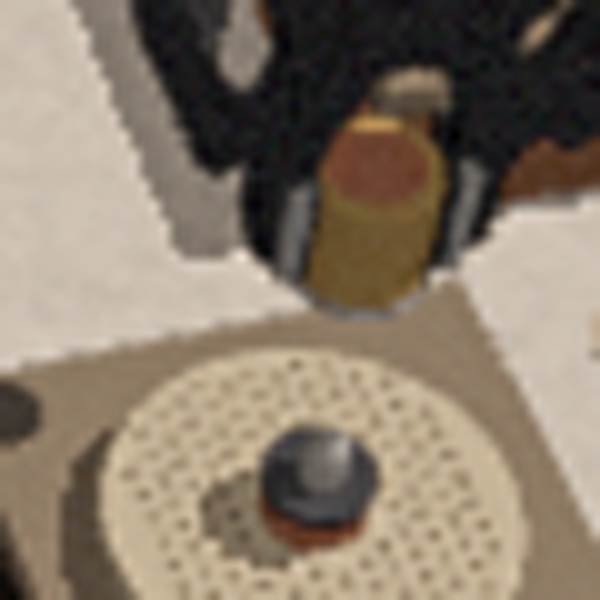

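View pics/v6.png

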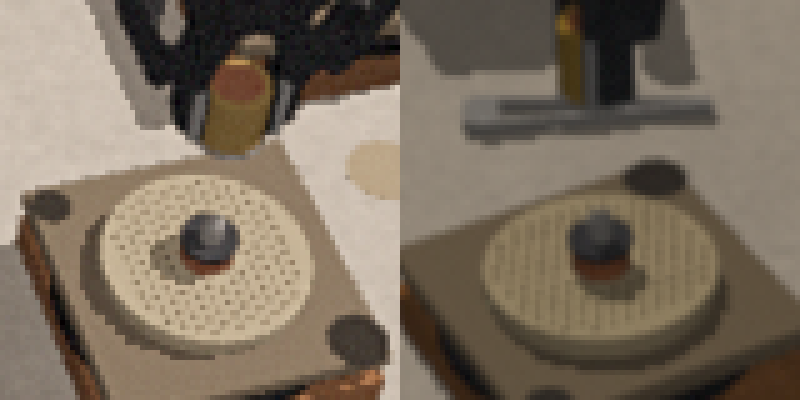

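Call:
{"method": "step_arm", "body": {
  "deltas": [
    [[-0.0006,0.02,-0.0024],0,0.025],
    [[0,0.02,0],0,0.025],
    [[0,0.012,0],0,0.025],
    [[0,0,0],0,0.025],
    [[0,0,0],0,0.025],
    [[0,0,0],0,0.025]
  ]
}}

```text
clock: 8.1
ee_pos: [0.5437, 0.2263, 0.1072]
tcp_rot: [-0.089, 0.702, -0.701, 0.09]
ft_force: [-0.0, -1.5, -0.5]
finger_gap: 0.37
```

```bash
python3 fit2.py; python3 v.py 7; python3 - <<'E'
import cv2,numpy as np
i=cv2.imread('pics/scene7.png')[223:283,360:420];j=cv2.imread('pics/side7.png')[163:223,285:345]
cv2.imwrite('pics/z4.png',np.hstack([cv2.resize(k,(400,400),interpolation=cv2.INTER_CUBIC) for k in (i,j)]))
E
```

```text
[ 0.5437  0.2262  0.1072 -1.0587  0.4565  0.1486] [0.6125 0.2441 0.25  ]
[ 5.436e-01  2.262e-01  1.071e-01 -8.550e-02 -2.000e-04 -9.158e-01] [0.6125 0.2441 0.25  ]
[ 0.5436  0.2261  0.107   0.0333 -0.7971 -2.247 ] [0.6125 0.2441 0.2499]
[ 0.5435  0.2261  0.1068 -0.1072 -0.0016 -0.1513] [0.6124 0.244  0.2497]
mean [ 0.5436  0.2262  0.107  -0.3045 -0.0856 -0.7914]
8.3 array([0.54347751, 0.22613072, 0.10684271]) [-0.11 -0.   -0.15] 0.374920211654368 [-0.14  0.53 -0.39  1.8   0.26  0.86 -1.97]
[[-0.968, 0.001, 0.251], [-0.251, 0.0, -0.968], [-0.001, -1.0, -0.0]]
```

View pics/z4.png

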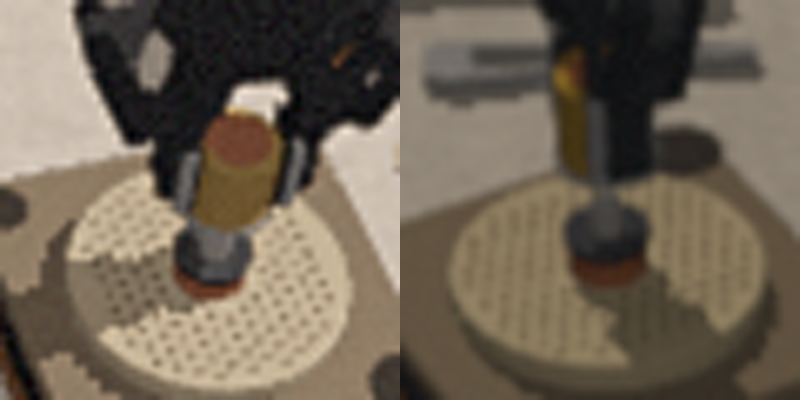

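View pics/wrist7.png

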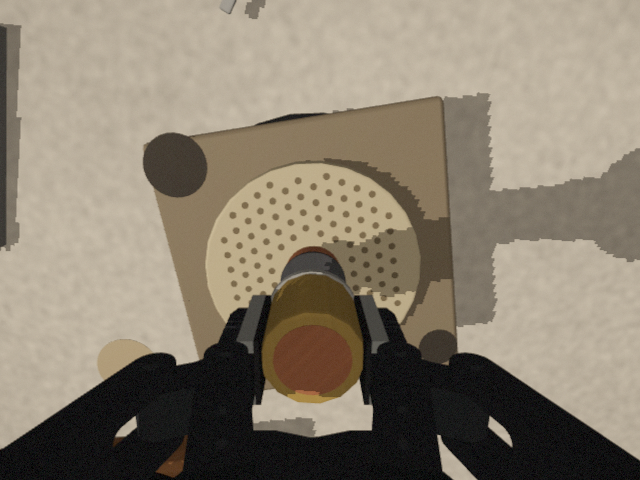

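```bash
cat > pp.py <<'E'
from h import *
d=eyes.get_image('scene');e=eyes.get_image('side')
a=np.linspace(0,2*np.pi,181);S=400/60
def ext(D,o,X,r,off=0):
    q=np.array([(proj(D,[X[0]+r*np.cos(t),X[1]+r*np.sin(t),X[2]])-o+.5)*S for t in a]); return np.round([q[:,0].min()+off,q[:,0].max()+off,q[:,1].min(),q[:,1].max()],0)
p=np.array(readout.sense()['ee_pos']);f=p[2]-.0036
for nm,z,r in (('copper',f+.036,.0125),('top',f+.036,.017),('foot',f,.0175),('washer',.072,.0155),('disc',.059,.055),('tip',.091,.0025),('shaft',.085,.006)):
    print(nm,'scene',ext(d,[360,223],[p[0],p[1],z],r),'side',ext(e,[285,163],[p[0],p[1],z],r,400))
E
python3 pp.py
```

```text
copper scene [206. 275. 116. 168.] side [558. 634.  53.  97.]
top scene [194. 287. 107. 178.] side [544. 648.  45. 105.]
foot scene [180. 274. 168. 241.] side [547. 651. 133. 195.]
washer scene [175. 257. 223. 287.] side [555. 646. 210. 265.]
disc scene [ 69. 355. 167. 392.] side [442. 761. 172. 369.]
tip scene [216. 229. 219. 229.] side [592. 607. 188. 196.]
shaft scene [205. 237. 221. 246.] side [582. 617. 196. 217.]
```

```bash
python3 - <<'E'
from h import *
from scipy.optimize import least_squares
w=np.load('w.npz');p=w['p'];img=w['img']
cv2.imwrite('pics/z5.png',cv2.resize(img[150:410,195:435],(600,650),interpolation=cv2.INTER_CUBIC)[:600])
a=np.linspace(0,2*np.pi,361)
def ell(c,r): return np.array([proj(w,[c[0]+r*np.cos(t),c[1]+r*np.sin(t),c[2]]) for t in a])
for nm,z,r in (('copper',p[2]+.0324,.0124),('top',p[2]+.0324,.017),('foot',p[2]-.0036,.0175),('washer',.072,.0155),('disc',.059,.055)):
    q=(ell((p[0],p[1],z),r)-[195,150]+.5)*2.5;print(nm,q[:,0].min().round(),q[:,0].max().round(),q[:,1].min().round(),q[:,1].max().round())
E
```

```text
copper 197.0 394.0 438.0 611.0
top 160.0 430.0 404.0 641.0
foot 186.0 404.0 297.0 496.0
washer 214.0 377.0 249.0 401.0
disc 24.0 567.0 27.0 539.0
```

View pics/z5.png

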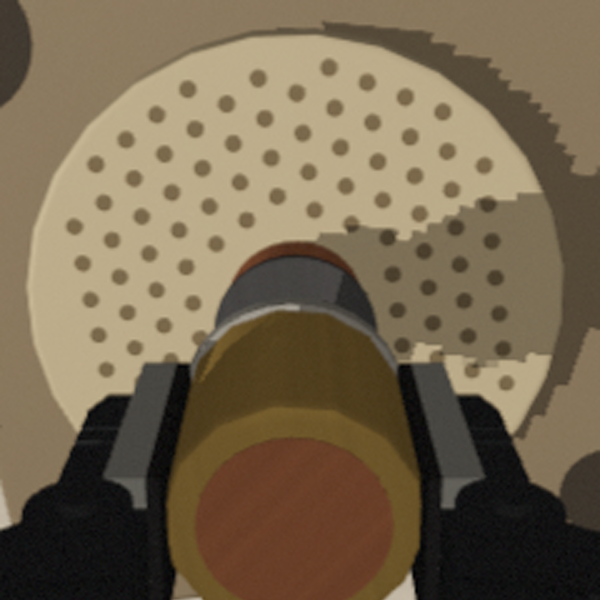

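Call:
{"method": "step_arm", "body": {
  "deltas": [
    [[0,0.005,0.0004],0,0.025],
    [[0,0.004,0],0,0.025],
    [[0,0.003,0],0,0.025],
    [[0,0.002,0],0,0.025],
    [[0,0.002,0],0,0.025],
    [[0,0,0],0,0.025]
  ]
}}

```text
clock: 9.15
ee_pos: [0.5432, 0.2256, 0.09]
tcp_rot: [-0.09, 0.701, -0.701, 0.089]
ft_force: [0.0, -0.4, 0.4]
finger_gap: 0.37
```

```bash
python3 fit2.py; python3 v.py 8; python3 - <<'E'
import cv2,numpy as np
i=cv2.imread('pics/scene8.png')[223:283,360:420];j=cv2.imread('pics/side8.png')[163:223,285:345]
cv2.imwrite('pics/z6.png',np.hstack([cv2.resize(k,(400,400),interpolation=cv2.INTER_CUBIC) for k in (i,j)]))
E
```

```text
[ 0.5433  0.2257  0.0902  0.3365 -0.5184 -0.9284] [0.6123 0.2436 0.2326]
[0.5434 0.2257 0.0904 0.2763 0.3606 0.0174] [0.6123 0.2436 0.2329]
[ 0.5434  0.2257  0.0904  0.4453  0.1732 -0.3488] [0.6123 0.2436 0.233 ]
[ 0.5434  0.2257  0.0904 -0.0898  0.2815  0.3254] [0.6124 0.2436 0.2331]
mean [ 0.5434  0.2257  0.0903  0.242   0.0742 -0.2336]
9.35 array([0.54342551, 0.22573001, 0.09042872]) [-0.09  0.28  0.33] 0.3695939485706118 [-0.15  0.55 -0.38  1.81  0.27  0.83 -1.98]
[[-0.968, 0.0, 0.251], [-0.251, 0.0, -0.968], [-0.0, -1.0, -0.0]]
```

View pics/z6.png

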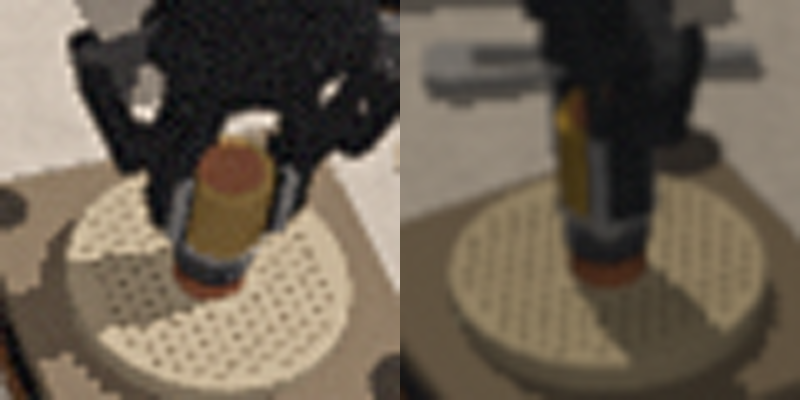

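Call:
{"method": "step_arm", "body": {
  "deltas": [
    [[0,0.001,0],0,0.025],
    [[0,0.001,0],0,0.025],
    [[0,0,0],0,0.025]
  ]
}}

```text
clock: 9.8
ee_pos: [0.5433, 0.2256, 0.0881]
tcp_rot: [-0.09, 0.701, -0.701, 0.089]
ft_force: [0.2, 0.4, -1.1]
finger_gap: 0.372
```

Call:
{"method": "step_arm", "body": {
  "deltas": [
    [[0,0.001,0],0,0.025],
    [[0,0.001,0],0,0.025],
    [[0,0,0],0,0.025]
  ]
}}

```text
clock: 10.1
ee_pos: [0.5433, 0.2257, 0.0862]
tcp_rot: [-0.09, 0.701, -0.701, 0.089]
ft_force: [-0.2, -0.7, 0.2]
finger_gap: 0.373
```

Call:
{"method": "step_arm", "body": {
  "deltas": [
    [[0,0.0005,0],0,0.025],
    [[0,0.0005,0],0,0.025],
    [[0,0,0],0,0.025]
  ]
}}

```text
clock: 10.4
ee_pos: [0.5435, 0.2258, 0.0856]
tcp_rot: [-0.089, 0.701, -0.701, 0.09]
ft_force: [-2.0, 0.1, 7.2]
finger_gap: 0.375
```

Call:
{"method": "step_arm", "body": {
  "deltas": [
    [[0,0.0005,0],0,0.025],
    [[0,0.0005,0],0,0.025],
    [[0,0,0],0,0.025]
  ]
}}

```text
clock: 10.7
ee_pos: [0.5437, 0.2259, 0.0851]
tcp_rot: [-0.089, 0.701, -0.701, 0.09]
ft_force: [-2.4, -0.9, 12.0]
finger_gap: 0.37
```

Call:
{"method": "step_arm", "body": {
  "deltas": [
    [[0,0.0005,0],0,0.025],
    [[0,0.0005,0],0,0.025],
    [[0,0,0],0,0.025]
  ]
}}

```text
clock: 11.0
ee_pos: [0.5433, 0.2258, 0.0834]
tcp_rot: [-0.09, 0.701, -0.701, 0.09]
ft_force: [-0.0, 1.1, 2.6]
finger_gap: 0.375
```

Call:
{"method": "step_arm", "body": {
  "deltas": [
    [[0,0.0005,0],0,0.025],
    [[0,0.0005,0],0,0.025]
  ]
}}

```text
clock: 11.2
ee_pos: [0.5434, 0.2258, 0.0826]
tcp_rot: [-0.089, 0.701, -0.701, 0.09]
ft_force: [-2.5, -0.8, 8.1]
finger_gap: 0.372
```

Call:
{"method": "step_arm", "body": {
  "deltas": [
    [[0,0.0005,0],0,0.025],
    [[0,0.0005,0],0,0.025]
  ]
}}

```text
clock: 11.4
ee_pos: [0.5434, 0.2258, 0.0816]
tcp_rot: [-0.089, 0.701, -0.701, 0.09]
ft_force: [-3.9, -0.1, 10.2]
finger_gap: 0.37
```

Call:
{"method": "step_arm", "body": {
  "deltas": [
    [[0,0.0003,0],0,0.025],
    [[0,0.0003,0],0,0.025]
  ]
}}

```text
clock: 11.6
ee_pos: [0.5434, 0.2258, 0.081]
tcp_rot: [-0.089, 0.701, -0.701, 0.09]
ft_force: [-3.9, -0.7, 8.6]
finger_gap: 0.37
```

Call:
{"method": "step_arm", "body": {
  "deltas": [
    [[0,0.0003,0],0,0.025],
    [[0,0.0003,0],0,0.025]
  ]
}}

```text
clock: 11.8
ee_pos: [0.5434, 0.2258, 0.0804]
tcp_rot: [-0.089, 0.701, -0.701, 0.09]
ft_force: [-2.8, -0.8, 8.3]
finger_gap: 0.373
```

Call:
{"method": "step_arm", "body": {
  "deltas": [
    [[0.0005,0,0],0,0.025],
    [[0,0.0003,0],0,0.025],
    [[0,0.0003,0],0,0.025]
  ]
}}

```text
clock: 12.1
ee_pos: [0.5433, 0.2258, 0.08]
tcp_rot: [-0.089, 0.702, -0.701, 0.09]
ft_force: [-1.5, -0.6, 9.7]
finger_gap: 0.371
```

Call:
{"method": "step_arm", "body": {
  "deltas": [
    [[0,0.0003,0],0,0.025],
    [[0,0.0003,0],0,0.025]
  ]
}}

```text
clock: 12.3
ee_pos: [0.5432, 0.2258, 0.0794]
tcp_rot: [-0.089, 0.702, -0.701, 0.09]
ft_force: [-2.0, 0.1, 10.5]
finger_gap: 0.374
```

Call:
{"method": "step_arm", "body": {
  "deltas": [
    [[0,0.0003,0],0,0.025],
    [[0,0.0003,0],0,0.025]
  ]
}}

```text
clock: 12.5
ee_pos: [0.5433, 0.2258, 0.0788]
tcp_rot: [-0.089, 0.702, -0.701, 0.09]
ft_force: [-2.2, -1.0, 8.6]
finger_gap: 0.373
```

Call:
{"method": "step_arm", "body": {
  "deltas": [
    [[0,0.0003,0],0,0.025],
    [[0,0.0003,0],0,0.025]
  ]
}}

```text
clock: 12.7
ee_pos: [0.5433, 0.2258, 0.0782]
tcp_rot: [-0.089, 0.702, -0.701, 0.09]
ft_force: [-2.3, -1.0, 9.2]
finger_gap: 0.369
```

Call:
{"method": "step_arm", "body": {
  "deltas": [
    [[0.0003,0.0003,0],0,0.025],
    [[0,0.0003,0],0,0.025]
  ]
}}

```text
clock: 12.9
ee_pos: [0.5432, 0.2258, 0.0777]
tcp_rot: [-0.089, 0.702, -0.701, 0.09]
ft_force: [-1.1, -0.2, 10.0]
finger_gap: 0.369
```

Call:
{"method": "step_arm", "body": {
  "deltas": [
    [[0,0.0003,0],0,0.025],
    [[0,0.0003,0],0,0.025]
  ]
}}

```text
clock: 13.1
ee_pos: [0.5432, 0.2258, 0.0773]
tcp_rot: [-0.089, 0.702, -0.701, 0.09]
ft_force: [-1.8, -0.7, 12.3]
finger_gap: 0.374
```

```bash
python3 v.py 9; python3 - <<'E'
import cv2,numpy as np
i=cv2.imread('pics/scene9.png')[233:283,365:415];j=cv2.imread('pics/wrist9.png')[230:410,220:400]
cv2.imwrite('pics/z7.png',np.hstack([cv2.resize(k,(400,400),interpolation=cv2.INTER_CUBIC) for k in (i,j)]))
E
```

```text
13.1 array([0.54319853, 0.22582121, 0.07726664]) [-1.84 -0.66 12.32] 0.37398539692981125 [-0.16  0.57 -0.38  1.81  0.28  0.81 -1.99]
[[-0.968, 0.001, 0.251], [-0.251, 0.001, -0.968], [-0.002, -1.0, -0.0]]
```

View pics/z7.png

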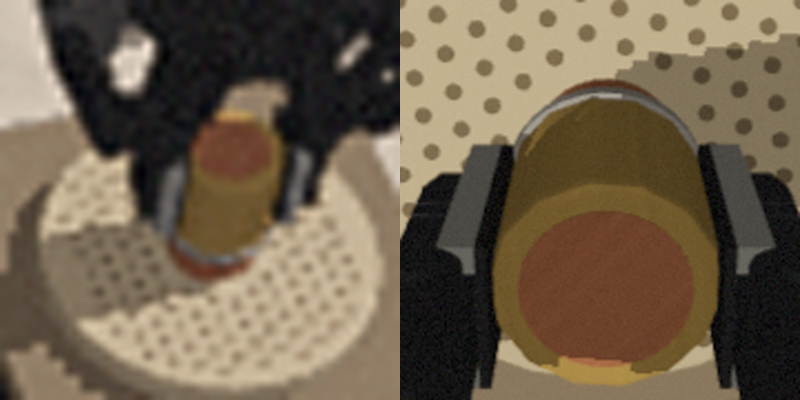

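Call:
{"method": "step_arm", "body": {
  "deltas": [
    [[0,0.0003,0],0,0.025],
    [[0,0,0],0,0.025]
  ]
}}

```text
clock: 13.45
ee_pos: [0.5432, 0.2258, 0.077]
tcp_rot: [-0.089, 0.702, -0.701, 0.09]
ft_force: [-1.6, 0.4, 11.6]
finger_gap: 0.371
```

```bash
python3 fit2.py
```

```text
[ 0.5432  0.2258  0.0769 -1.4225 -0.8113 12.1724] [0.612  0.2436 0.2197]
[ 0.5432  0.2258  0.077  -1.0648 -0.6244 11.7336] [0.612  0.2436 0.2197]
[ 0.5432  0.2258  0.077  -0.5361 -0.333  11.1258] [0.612  0.2436 0.2197]
[ 0.5432  0.2258  0.077  -2.0962 -1.2983 12.2817] [0.612  0.2436 0.2197]
mean [ 0.5432  0.2258  0.077  -1.2799 -0.7667 11.8284]
```

Call:
{"method": "step_arm", "body": {
  "deltas": [
    [[0,0.0003,0],0,0.025],
    [[0,0.0003,0],0,0.025]
  ]
}}

```text
clock: 13.85
ee_pos: [0.5433, 0.2258, 0.0765]
tcp_rot: [-0.089, 0.702, -0.701, 0.09]
ft_force: [-2.8, -1.6, 16.2]
finger_gap: 0.37
```

```bash
python3 fit2.py|tail -1
```

```text
mean [ 0.5433  0.2258  0.0765 -2.2896 -0.8566 13.7553]
```

Call:
{"method": "step_arm", "body": {
  "deltas": [
    [[0,0.0003,0],0,0.025],
    [[0,0.0001,0],0,0.025]
  ]
}}

```text
clock: 14.25
ee_pos: [0.5433, 0.2258, 0.0762]
tcp_rot: [-0.089, 0.702, -0.701, 0.09]
ft_force: [-2.4, -1.8, 15.4]
finger_gap: 0.374
```

```bash
python3 fit2.py|tail -1
```

```text
mean [ 0.5433  0.2258  0.0762 -2.5009 -0.9439 15.1304]
```

Call:
{"method": "step_arm", "body": {
  "deltas": [
    [[0,0.0002,0],0,0.025],
    [[0,0,0],0,0.025]
  ]
}}

```text
clock: 14.65
ee_pos: [0.5433, 0.2258, 0.076]
tcp_rot: [-0.089, 0.702, -0.701, 0.09]
ft_force: [-2.1, -0.7, 16.1]
finger_gap: 0.373
```

```bash
python3 fit2.py|tail -1;  python3 v.py 10; python3 - <<'E'
import cv2,numpy as np
i=cv2.imread('pics/scene10.png')[233:283,365:415];j=cv2.imread('pics/wrist10.png')[230:410,220:400]
cv2.imwrite('pics/z8.png',np.hstack([cv2.resize(k,(400,400),interpolation=cv2.INTER_CUBIC) for k in (i,j)]))
E
```

```text
mean [ 0.5433  0.2258  0.076  -2.4787 -0.7525 15.7783]
14.85 array([0.54327947, 0.22582568, 0.07600641]) [-2.84 -0.5  15.68] 0.37175641774633805 [-0.16  0.57 -0.38  1.82  0.28  0.81 -1.99]
[[-0.968, 0.002, 0.251], [-0.251, 0.001, -0.968], [-0.002, -1.0, -0.0]]
```

View pics/z8.png

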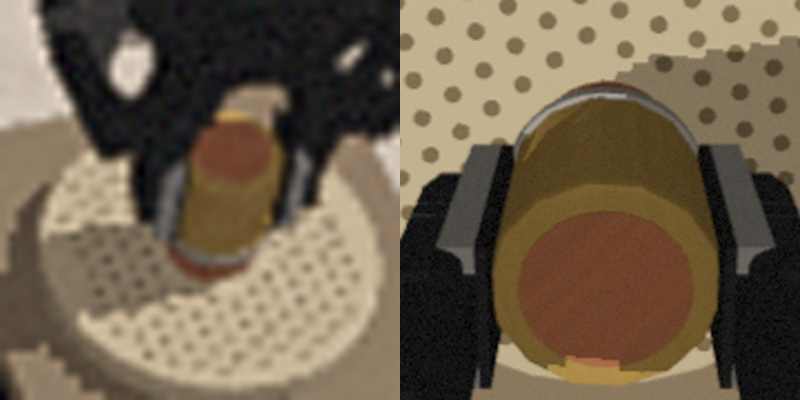

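```bash
python3 - <<'E'
from h import *
w=dict(np.load('w.npz'));R=w['R'];C=np.array([.6125,.2403,.3007]);w['t']=-R@C
tip=at_z(w,(306.25,257.4),.091);print(tip)
a=np.linspace(0,2*np.pi,361)
f=lambda v,o:o+v/8-.5
print('obs washer',f(155,262),f(567,262),f(150,205),'base',f(272,262),f(447,262))
for z in (.068,.070,.072,.074,.075):
    q=np.array([proj(w,[tip[0]+.0155*np.cos(t),tip[1]+.0155*np.sin(t),z]) for t in a]);print(z,q.min(0).round(1),q.max(0).round(1))
E
```

```text
[0.54368887 0.22607663 0.091     ]
obs washer 280.875 332.375 223.25 base 295.5 317.375
0.068 [281.3 220.5] [332.3 269.4]
0.07 [281.1 221.3] [332.5 270.5]
0.072 [280.8 222.1] [332.7 271.6]
0.074 [280.6 222.9] [332.8 272.8]
0.075 [280.4 223.3] [332.9 273.4]
```

Contact began near TCP z 0.0777, and the force then rose at about 5 N/mm. The squash is now about 1.5–1.7 mm, and the cap sits in the same place in the grip. Releasing.

Call:
{"method": "step_arm", "body": {
  "deltas": [
    [[0,0,0],0,0.04],
    [[0,0,0],0,0.05],
    [[0,0,0],0,0.06],
    [[0,0,0],0,0.06],
    [[0,0,0],0,0.06]
  ]
}}

```text
clock: 15.5
ee_pos: [0.5425, 0.2255, 0.0749]
tcp_rot: [-0.09, 0.701, -0.701, 0.089]
ft_force: [0.0, 0.8, -0.8]
finger_gap: 0.703
```

```bash
python3 v.py 11; python3 - <<'E'
import cv2,numpy as np
i=cv2.imread('pics/scene11.png')[233:283,365:415];j=cv2.imread('pics/wrist11.png')[230:410,220:400]
cv2.imwrite('pics/z9.png',np.hstack([cv2.resize(k,(400,400),interpolation=cv2.INTER_CUBIC) for k in (i,j)]))
E
```

```text
15.5 array([0.54251929, 0.22546689, 0.07487971]) [ 0.    0.81 -0.77] 0.702907841403681 [-0.16  0.57 -0.38  1.82  0.28  0.81 -1.99]
[[-0.968, -0.0, 0.251], [-0.251, 0.0, -0.968], [0.0, -1.0, -0.0]]
```

View pics/z9.png

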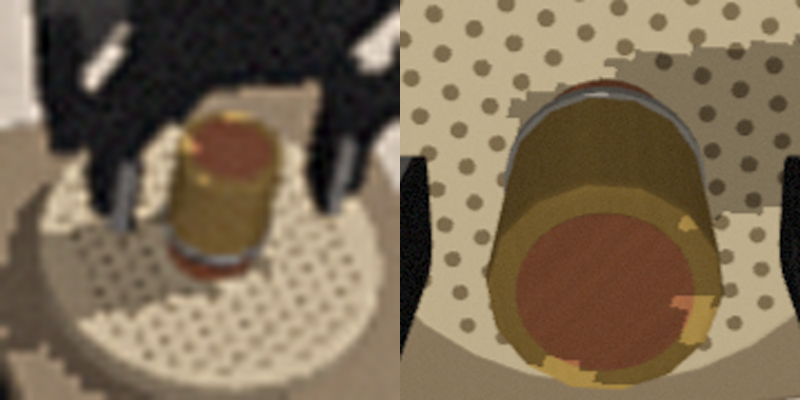

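Call:
{"method": "step_arm", "body": {
  "deltas": [
    [[0,-0.01,0],0,0.06],
    [[0,-0.03,0],0,0.06],
    [[0,-0.04,0],0,0.06],
    [[0,-0.04,0],0,0.06],
    [[0,-0.02,0],0,0.06],
    [[0,0,0],0,0.06]
  ]
}}

```text
clock: 16.25
ee_pos: [0.5437, 0.2261, 0.219]
tcp_rot: [-0.088, 0.702, -0.701, 0.091]
ft_force: [-0.2, 0.3, -0.1]
finger_gap: 0.702
```

```bash
python3 v.py 12; python3 - <<'E'
import cv2,numpy as np
from scipy.ndimage import shift
from scipy.optimize import minimize
I={k:cv2.imread(f'pics/scene{k}.png').astype(float).mean(2) for k in (9,10,11,12)}
# rim/body patch rows/cols of cap bottom
def mv(a,b,r0,r1,c0,c1):
    f=lambda v:np.mean((shift(I[a],(v[0],v[1]),order=1)[r0:r1,c0:c1]-I[b][r0:r1,c0:c1])**2)
    o=min((minimize(f,[x,0],method='Nelder-Mead') for x in (-1.5,0,1.5)),key=lambda o:o.fun);return o.x.round(2),round(o.fun,1)
for nm,w in (('rim',(258,268,387,400)),('disc',(268,282,380,400))):
    for a,b in ((9,10),(10,11),(10,12)): print(nm,a,b,mv(a,b,*w))
i=cv2.imread('pics/scene12.png')[233:283,365:415];j=cv2.imread('pics/side12.png')[165:225,286:346]
cv2.imwrite('pics/z10.png',np.hstack([cv2.resize(k,(400,400),interpolation=cv2.INTER_CUBIC) for k in (i,j)]))
E
```

```text
16.25 array([0.54374607, 0.22613973, 0.21896028]) [-0.15  0.28 -0.07] 0.7017102990118916 [-0.11  0.39 -0.43  1.71  0.19  1.07 -1.92]
[[-0.968, 0.005, 0.251], [-0.251, 0.002, -0.968], [-0.005, -1.0, -0.001]]
rim 9 10 (array([ 0.22, -0.03]), np.float64(50.5))
rim 10 11 (array([-0.2 ,  1.23]), np.float64(431.6))
rim 10 12 (array([-0.34,  0.59]), np.float64(411.5))
disc 9 10 (array([-0.  ,  0.01]), np.float64(3.0))
disc 10 11 (array([0.02, 0.04]), np.float64(28.3))
disc 10 12 (array([-0.04, -0.05]), np.float64(25.0))
```

View pics/z10.png

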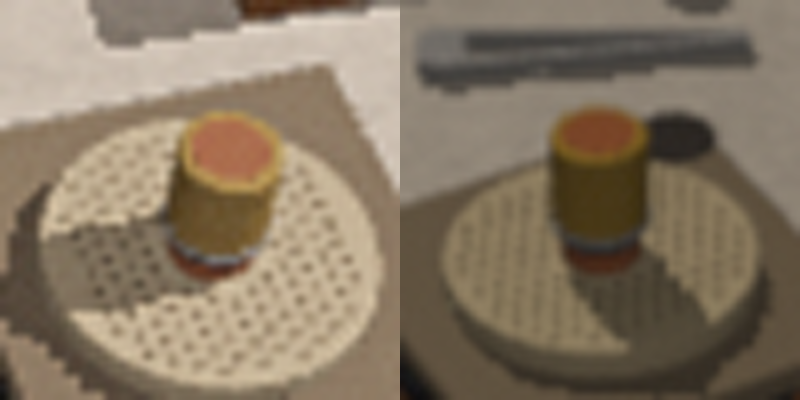

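View pics/wrist12.png

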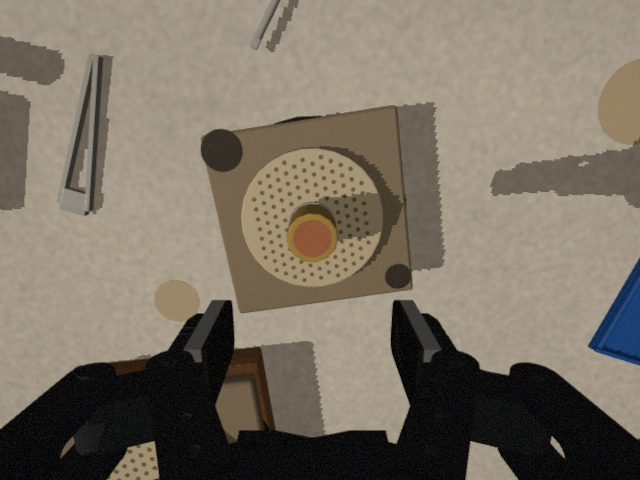

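```bash
python3 - <<'E'
from h import *
s=readout.sense();print(s['clock'],np.round(s['ft_force'],1))
d=snap('scene','fin.png')
print(order.close_job())
E
```

```text
16.4 [ 0.7 -0.   1.1]
the job is handed in; nothing more can be done
None
```

View pics/fin.png

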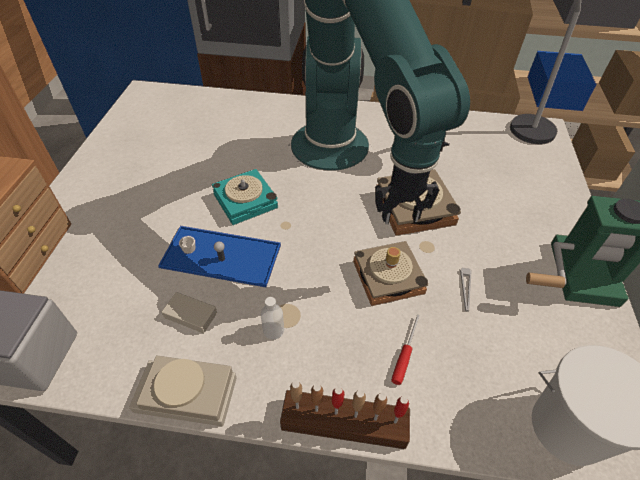

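I put the brass cap on the spindle of the smaller brown turntable, pressed it down onto the washers, let go and moved the arm clear. I handed the job in at about 16.4 s.

**Pressing:** The teeth passed the cone at about 12 N, then dragged steadily at about 9 N. The washer was reached with the fingertips (TCP) at z ≈ 0.0777. I stopped at z = 0.0760, with about 16 N at rest. That means roughly 1.4–1.7 mm of squash out of 3 mm, so the spring washer did not go flat.

**Last checks:** After I let go, the pictures show the cap upright with its rim on the washers. The arm touches nothing, and the other things appear to be where they were.

**Not confirmed or in disagreement:**
- **Squash after letting go:** it could not be measured. Image matching at the rim was spoiled by changed light and finger occlusion, and a 0.3 mm change is below the pictures' resolution. That the bite holds it near half is inferred from the forces, with the drag roughly equal to the spring force.
- **Sideways position:** the scene camera put the cap about 2 mm off the spindle sideways, while the wrist camera showed it aligned. I followed the wrist camera, and the spindle entered the bore with no side force. It then pushed back with 2–4 N sideways along x while the cap slid down. I shifted about 0.8 mm, and about 2.5 N remained at the end.

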